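# Pry the battery cover off the till

### The job

Take the till's battery cover off: with the flat blade of the red-handled tool, reach over the display hood into the notch at the cover's end and pry the lip up until it pops out of its two catches; do not take the cover with the gripper's fingers before it has popped. Then lay the tool flat on the green mat, and lift the cover off and set it down gently, right side up, on the blue mat. Leave the other things on the counter where they are.

Things in the scene. Friction and masses are not known exactly. Their poses are not given: they have to be found in the camera images.
- register: Cash register fixed to the counter; x from its keypad to its display hood, z up; origin on the counter below the middle of its battery bay. Flat deck 70 mm above the counter, x -75 to 155, y -120 to 120; keypad x -185 to -75, tops below 70. The battery cover is snapped on in the middle of the deck, its notch towards the hood.
- hood (a point): middle of the near top edge of the register's display hood: a ridge across its whole width, x 110 to 155 in the register's frame, top 96 mm above the counter, 26 above the deck. Between it and the notch mouth lie 45 mm of open deck, so a straight blade gets into the notch only sloping down towards -x by about 23 to 40 degrees.
- bay (a point): middle of the battery bay on the deck, 70 mm above the counter: centre of the shut cover's underside; axes as the register's. Rims 4 mm high stand 1.5 mm behind the cover and at its rear sides, 3 mm high in front beside the notch (the middle 40 mm are open).
- catch (a point): nose of the +y one of two yellow sprung catches, mirror images, that hold the cover's side flanges down: at x 34, y +-32 in the register's frame, 16 long in x, tops 13 mm above the deck, guides out to y +-54. Otherwise the deck is clear for 60 mm beside the cover.
- cover_mid (a point): Battery cover, light grey rigid plastic, 90 to 160 g; this point is its centre, 12.5 mm above its underside; x towards its notch, z up. Flange 130 (x) x 60 (y) x 3 at the bottom, above it the body 130 x 50, top at 25: grasp it across the 50 mm. Once popped, the catches prop its notch end up, tilted about 8 degrees, rear end still on the deck; it is then loose and lifts straight off.
- cover_lip (a point): lower front edge of the cover's lip, middle of the notch mouth: 65 mm along the cover's x, 15 above its underside (85 above the counter when shut); axes as the cover's. Notch: open to +x and downward, 36 wide, 22 deep, 15 high; lip 10 thick, orange mark on top. The catches yield to about 5 to 8 N up; they pop in below the flange with the lip about 12 mm up and then prop it about 18 mm up.
- tool_grip (a point): Flat pry tool, 95 to 160 g, 170 mm long; this point is the centre of its red handle; x towards the blade tip, z up as it lies. Handle 100 (x) x 24 (y) x 30 (z), black band at its rear. Steel blade 70 long, 20 wide, 3 thick, goes on from the handle's front end flush with its underside. Lies on the green mat, blade roughly towards the robot.
- tool_tip (a point): end of the pry tool's blade, middle of its thickness: 120 mm along x and 13.5 mm below the handle centre; axes as the tool's
- tool_mat: green mat fixed on the counter beside the register, 240 (x) x 160 (y) x 3; origin at the centre of its underside
- cover_mat: blue mat fixed on the counter on the other side of the register, 240 (x) x 160 (y) x 3; origin at the centre of its underside
- tumbler: bystander, loose: clear plastic tumbler, 76 mm across, 100 tall; origin at the centre of its foot
- stapler: bystander, loose: grey and black stapler 150 x 36 x 41 tall; origin at the centre of its underside
- calculator: bystander, loose: white desk calculator 150 x 100 x 18; origin at the centre of its underside
- card_reader: bystander, loose: grey card reader 150 x 75 x 28; origin at the centre of its underside
- note_block: bystander, loose: yellow block of sticky notes 76 x 76 x 35; origin at the centre of its underside
- marker: bystander, loose: blue square marker 120 x 15 x 15 with black cap; origin at the centre of its underside
Things that resemble listed ones, but are neither listed nor needed, are in the scene too. Leave any pink or purple look-alike of the part that bears cover_mid alone.

How it is judged:
By the outcome, as a careful person would: the job done as asked, in the order asked, and still so for the second after the job is handed in, with the robot touching nothing.
It also fails if it takes over 64 s, if anything falls off the work surface, if the arm or the gripper's body presses on something with over 40 N, if the wrist force passes 120 N, or if a joint passes its speed limit or range.

### The arm

A 6-joint arm with a two-finger parallel gripper is mounted at the origin on the work surface. World frame = base frame: x ahead of the robot, y to its left, z up, the work surface at z = 0. Lengths are in mm, angles in rad, forces in N, time in s.
With the tool pointing down it reaches from about 350 to 775 mm from the base axis. Payload 7.3 kg.
Tool frame: the origin (TCP) lies midway between the tips of the shut fingers; the grasp point (between the pads) lies 19 mm behind it (bot.hold_point_z is the distance from the TCP to the grasp point, in mm); z points along the fingers, y is the direction in which the jaws open and shut (so a half turn about z gives the same grasp; the last joint's range is limited). The gripper opens to 92 mm and grips with 3 to 60 N. Pads are 19 mm wide; open, the fingers measure 130 mm over their backs; the gripper's body (75 mm by 190 mm) begins 47 mm behind the grasp point.
Start: joints at [1.182, 0.342, 1.524, -0, 1.275, -0.146], TCP at [126.205, 509.625, 226.741] pointing down, gripper open.
Joint ranges: [-2.53, 2.53], [-0.77, 2.02], [0.04, 2.7], [-1, 4.14], [0.28, 2.66], [-3.11, 3.11]. Speed limits (rad/s): [2.57, 2.57, 3.14, 3.14, 3.14, 3.14].

### API

Orientations are given as [roll, pitch, yaw] about the fixed x, y, z axes, in that order (R = Rz(yaw) Ry(pitch) Rx(roll)).
In Python, from plant import bot gives the robot as it stands.
- The arm moves only by the tool servo_tool, never from a script. Its argument "series" is a list of rows, each a list of 5 numbers: the opening, from 0 (shut) to 1 (fully open), then the shift along the tool's x, y, z each as a share of 50 mm, from -1 to 1, then the turn about the tool's z as a share of 90 degrees, from -1 to 1. In form: [[gripper, tx, ty, tz, spin], ...]. A call has 1 to 20 rows; each row shifts and turns the commanded pose from where the row before left it, along the tool's axes as they then stand; what a row does not reach is not made up. A row lasts 1/8 s, in which the tool goes at most 62.5 mm and 10.7 degrees, less where a joint would pass 70% of its speed; a pose out of reach is approached as far as the arm can. A call with a number of a shift or a turn outside -1 to 1 is refused whole. A call with a gripper value outside its range is refused whole. The fingers move at their own pace and stop on an object; the grip force is fixed at half the most. Time passes only in rows, so rows that do not move let the fingers close. It gives the time, the measured TCP pose, the force and the opening at its end, in the units of the state.
- bot.get_obs(): the state, without advancing time (a new reading comes with each control period).
- bot.capture(name): name is "scene" or "top" or "wrist"; returns the picture (384x512x3 uint8, red, green, blue); there is no depth.
- bot.camera_model(name): a dict with "mtx" (3x3 intrinsics, pixels), "world_from_camera" (4x4, takes a point from camera to world coordinates). Camera axes: x right, y up, looking along -z (the intrinsics and any distortion apply to the point x, -y, -z); pixel columns grow to the right and rows downward; lengths in mm; the calibration is good to about 2 mm. A picture is of the moment at which its call begins: read the wrist's pose just before it. camera_model takes no time and is no camera call; for the wrist camera it gives the pose at the moment of the call.
- bot.close_job(): hands the job in, once; it reports no verdict.
Trained networks look in the newest picture that a camera, given by its name, has taken for a name from the list of things; names that differ only in an ending like _2 or _b are one class to them, and where a whole thing is asked for, a point or a joint stands for the part that bears it (a point fixed in the world has none). Each returns a list of dicts, best first, with "p" (0 to 1); they miss things now and then, are a little off and sometimes report something else, mostly with a low value. They report only what shows in the picture. A call takes as long as a camera call. They do not tell look-alikes from the thing itself.
- bot.outline_of(camera, label): "mask" (384x512 bool, what is visible of it).
- bot.pinpoint(camera, label): "point" ([x, y, z] in mm, in the coordinates of the camera as it stood for that picture, good to about 4 mm: a listed point, or the origin of a listed thing).
The state is a dict: "time": time; "joint_positions": joint angles; "dq": joint speeds; "tau": joint torques, N m; "tool_pos": TCP position; "tcp_rot": TCP orientation; "contact_force": force on the tool from outside, world axes, zero at the start; "moment": the same for the moment, N m; "grip_width": finger opening in mm.
Only numpy, scipy, OpenCV 4.12 (cv2) and the standard library are available. Lean on these libraries where they do the work, as an engineer would, in place of code of your own. Each camera call takes 0.05 s, during which the arm holds its last target.

## Working session

There is one attempt and no reset: what is moved stays moved. The work goes in short steps, Python scripts to look and compute and a tool call to move; the robot and the scene stay as the last step left them, time stands still between calls to the robot, and variables do not carry over. Pictures are saved under pics/ and viewed, and the job is handed in when it is done.

Besides the shell and the picture viewer there is one more tool, called after "Emit:" as name(argument=value, ...) on one line, values as JSON. servo_tool: Moves the arm, as the interface text tells. Shift numbers are shares of 50 mm and turn numbers shares of 90 degrees, none past 1 either way. Its arguments: {"type":"object","properties":{"series":{"type":"array"}},"required":["series"]}

```bash
ls; mkdir -p pics; cat > h.py <<'E'
import numpy as np, cv2
from plant import bot
from scipy.spatial.transform import Rotation as Ro
def snap(cam,name):
    M=bot.camera_model(cam); im=np.asarray(bot.capture(cam)); cv2.imwrite(f'pics/{name}.png',im[:,:,::-1]); return im,M
def w(M,p): return (np.array(M['world_from_camera'])@np.r_[p,1])[:3]
def proj(M,P):
    c=np.linalg.inv(np.array(M['world_from_camera']))@np.r_[P,1]; v=np.array(M['mtx'])@np.array([c[0],-c[1],-c[2]]); return v[:2]/v[2]
def ray(M,px,z):
    T=np.array(M['world_from_camera']); d=np.linalg.inv(np.array(M['mtx']))@np.r_[px,1]; d=T[:3,:3]@np.array([d[0],-d[1],-d[2]]); o=T[:3,3]; return o+d*(z-o[2])/d[2]
def find(M,cam,l):
    r=bot.pinpoint(cam,l); return [(round(x['p'],2),w(M,x['point']).round(1).tolist()) for x in r[:3]]
def st():
    o=bot.get_obs(); print({k:np.round(o[k],3).tolist() for k in ['time','tool_pos','tcp_rot','contact_force','moment','grip_width']})
E
python3 - <<'E'
from h import *
st()
for c in ['scene','top','wrist']:
    im,M=snap(c,c+'0')
    print(c,np.array(M['world_from_camera']).round(2).tolist(),[k for k in M])
    if c=='wrist': continue
    for l in ['register','hood','catch','cover_mid','cover_lip','tool_grip','tool_tip','tool_mat','cover_mat']:
        print(l,find(M,c,l))
st()
E
```

```text
pics
{'time': 0.0, 'tool_pos': [126.052, 509.206, 226.039], 'tcp_rot': [-3.14, -0.0, 2.899], 'contact_force': [0.439, 0.67, 0.603], 'moment': [0.013, 0.085, -0.038], 'grip_width': 91.782}
scene [[-0.02, -0.73, 0.69, 1223.91], [1.0, -0.01, 0.03, 10.71], [-0.01, 0.69, 0.73, 881.99], [0.0, 0.0, 0.0, 1.0]] ['mtx', 'world_from_camera']
register [(0.94, [479.3, -5.7, -4.2])]
hood [(0.77, [592.8, 3.7, 94.8])]
catch [(0.86, [511.1, 29.0, 78.7]), (0.39, [732.7, 264.5, 2.7])]
cover_mid [(0.94, [244.3, -289.5, 13.2]), (0.83, [207.2, 277.6, 11.2]), (0.64, [268.4, -477.5, 12.7])]
cover_lip [(0.92, [167.4, 328.6, 14.7]), (0.83, [269.8, -230.1, 18.5]), (0.66, [229.0, -534.0, 14.9])]
tool_grip [(0.86, [497.3, -310.4, 18.7])]
tool_tip [(0.76, [380.0, -324.9, 9.0]), (0.38, [546.9, 3.8, 86.6]), (0.25, [741.1, 31.0, -1.6])]
tool_mat [(0.86, [509.5, -323.7, -1.7])]
cover_mat [(0.94, [454.7, 314.4, 2.3]), (0.65, [611.2, -463.8, -2.5]), (0.24, [533.0, 459.2, 0.9])]
top [[0.01, 0.99, -0.11, 341.17], [-1.0, 0.01, 0.01, 10.69], [0.01, 0.1, 0.99, 1496.95], [0.0, 0.0, 0.0, 1.0]] ['mtx', 'world_from_camera']
reg
[... 185 characters left out ...]
 [485.2, -9.5, 82.3])]
cover_lip [(0.96, [267.8, -229.4, 16.9]), (0.92, [161.1, 330.5, 12.8]), (0.9, [542.9, -3.2, 83.9])]
tool_grip [(0.87, [498.0, -314.6, 17.7])]
tool_tip [(0.7, [376.8, -322.0, 5.1])]
tool_mat [(0.78, [513.9, -323.5, 1.3]), (0.2, [504.1, -310.8, 17.2])]
cover_mat [(0.83, [448.7, 320.0, 0.3]), (0.51, [531.8, 461.9, 0.5]), (0.48, [487.6, -10.5, 81.4])]
wrist [[0.24, -0.93, -0.29, 46.74], [0.97, 0.23, 0.07, 530.77], [0.0, -0.3, 0.95, 384.9], [0.0, 0.0, 0.0, 1.0]] ['mtx', 'world_from_camera']
{'time': 1.05, 'tool_pos': [126.198, 509.628, 226.737], 'tcp_rot': [3.142, -0.0, 2.899], 'contact_force': [-0.323, -0.565, 0.711], 'moment': [0.052, -0.017, 0.034], 'grip_width': 91.825}
```

View pics/scene0.png

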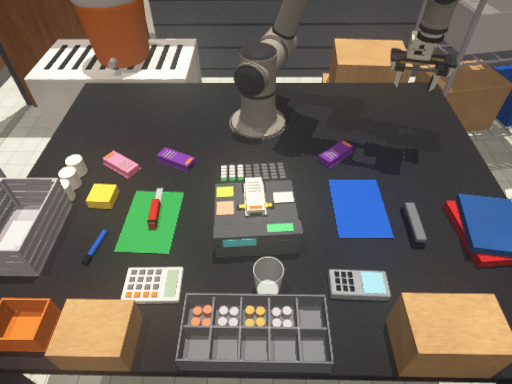

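View pics/top0.png

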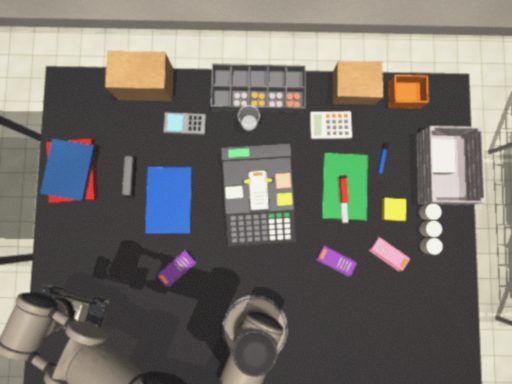

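```bash
python3 - <<'E'
from h import *
im=cv2.imread('pics/top0.png'); M=bot.camera_model('top')
a=cv2.resize(im[90:250,140:300],None,fx=5,fy=5,interpolation=cv2.INTER_CUBIC)[:,:800]
cv2.imwrite('pics/t0a.png',cv2.resize(a,(600,600)))
a=cv2.resize(im[140:230,310:400],(600,600),interpolation=cv2.INTER_CUBIC); cv2.imwrite('pics/t0b.png',a)
im,Ms=snap('scene','scene1')
cv2.imwrite('pics/s0a.png',cv2.resize(im[150:310,200:320,::-1],(600,600*160//120),interpolation=cv2.INTER_CUBIC)[:600*160//120][:600])
print(np.array(M['mtx']).round(1).tolist())
bot.capture('top')
for c,m in (('top',M),('scene',Ms)):
  for l in ['tumbler','register','hood','bay','cover_lip','tool_grip','tool_tip']: print(c,l,find(m,c,l))
E
```

```text
[[411.8, 0.0, 257.3], [0.0, 411.8, 187.7], [0.0, 0.0, 1.0]]
top tumbler [(0.75, [740.7, 34.7, -0.9])]
top register [(0.69, [451.1, 321.1, 0.5]), (0.67, [480.2, -8.8, 0.7]), (0.23, [485.4, -7.2, 83.8])]
top hood [(0.84, [601.6, -0.5, 100.9])]
top bay [(0.73, [483.1, -7.9, 72.5])]
top cover_lip [(0.96, [161.8, 329.5, 14.7]), (0.92, [547.7, -5.8, 83.6]), (0.84, [230.1, -531.9, 20.5])]
top tool_grip [(0.68, [502.9, -315.0, 15.3])]
top tool_tip [(0.67, [376.2, -321.3, 8.7])]
scene tumbler [(0.88, [739.4, 29.8, 0.3])]
scene register [(0.73, [478.7, -0.9, -4.4]), (0.65, [612.2, -462.2, -1.1])]
scene hood [(0.67, [591.5, 6.7, 95.5])]
scene bay [(0.88, [482.6, -7.1, 70.0]), (0.49, [730.5, 264.1, 3.6]), (0.46, [481.2, -3.5, -3.4])]
scene cover_lip [(0.94, [227.7, -532.0, 16.5]), (0.77, [547.9, -2.9, 86.0]), (0.73, [609.8, -465.8, 0.1])]
scene tool_grip [(0.69, [494.1, -314.7, 22.1])]
scene tool_tip [(0.63, [378.4, -322.9, 9.5]), (0.2, [486.1, -6.4, 84.9])]
```

View pics/t0a.png

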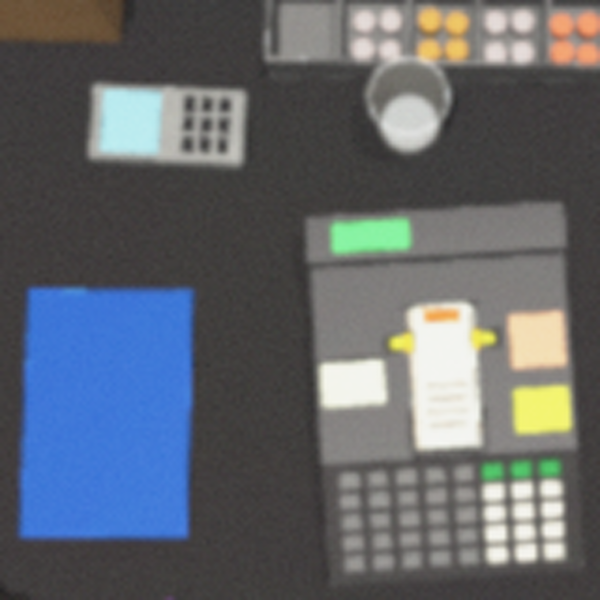

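View pics/t0b.png

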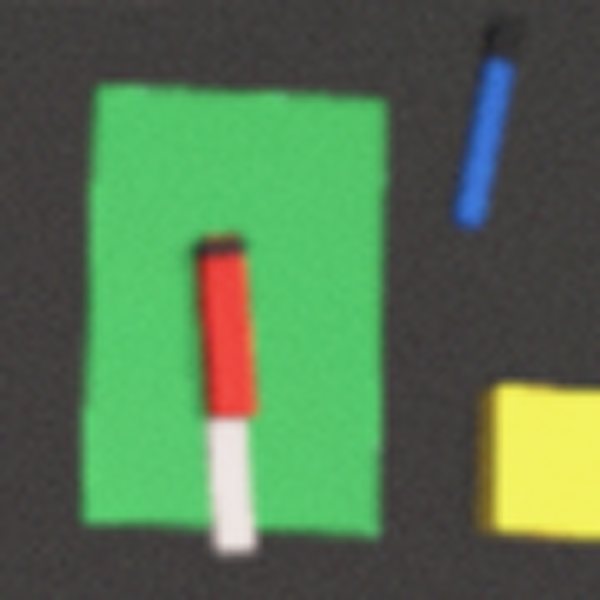

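View pics/s0a.png

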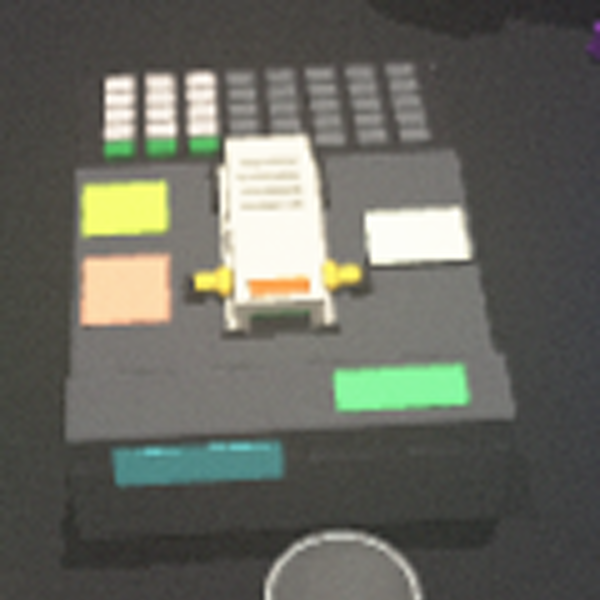

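```bash
python3 - <<'E'
from h import *
M=bot.camera_model('top')
f=lambda x,y:(140+x/3.75,90+y/3.75)
for n,p,z in [('hTL',f(306,217),96),('hTR',f(565,203),96),('hNL',f(313,263),96),('hNR',f(568,247),96),('cFL',f(408,310),95),('cFR',f(474,305),95),('cRL',f(415,449),95),('cRR',f(481,444),95),('deckL',f(323,463),70),('deckR',f(576,449),70),('or',f(441,315),95)]:
    print(n,ray(M,p,z).round(1))
g=lambda x,y:(310+x/6.667,140+y/6.667)
for n,p,z in [('tip',g(236,553),4),('bladeroot',g(230,420),6),('hfrontL',g(206,413),33),('hfrontR',g(256,413),33),('rearL',g(196,240),33),('rearR',g(244,240),33),('mat1',g(96,85),3),('mat2',g(387,98),3),('mat3',g(82,523),3),('mat4',g(380,537),3)]:
    print(n,ray(M,p,z).round(1))
for n,p in [('bm1',(28,288)),('bm2',(193,290)),('bm3',(20,536)),('bm4',(188,538))]: print(n,ray(M,f(*p),3).round(1))
E
```

```text
hTL [625.7 122.3  96. ]
hTR [ 642.7 -116.4   96. ]
hNL [583.  114.9  96. ]
hNR [ 601.5 -119.3   96. ]
cFL [540.9  27.   95. ]
cFR [546.4 -33.4  95. ]
cRL [413.6  18.7  95. ]
cRR [419.  -41.2  95. ]
deckL [400.8 103.5  70. ]
deckR [ 417.  -130.1   70. ]
or [536.7  -3.3  95. ]
tip [ 375.3 -324.6    4. ]
bladeroot [ 447.5 -321.5    6. ]
hfrontL [ 449.2 -302.7   33. ]
hfrontR [ 449.6 -329.5   33. ]
rearL [ 542.6 -298.    33. ]
rearR [ 543.  -323.9   33. ]
mat1 [ 632.4 -249.5    3. ]
mat2 [ 627.6 -410.9    3. ]
mat3 [ 390.5 -241.     3. ]
mat4 [ 385.1 -403.5    3. ]
bm1 [570.  398.9   3. ]
bm2 [570.5 238.3   3. ]
bm3 [329.6 396.6   3. ]
bm4 [329.9 235.7   3. ]
```

Emit:
servo_tool(series=[[1,0,0,0,-0.094],[1,0,0,0,-0.094],[1,-0.75,-0.64,0,0],[1,-0.75,-0.64,0,0],[1,-0.75,-0.64,0,0],[1,-0.75,-0.64,0,0],[1,-0.75,-0.64,0,0],[1,-0.75,-0.64,0,0],[1,-0.75,-0.64,0,0],[1,-0.11,-0.88,0,0],[1,-0.11,-0.88,0,0],[1,-0.11,-0.88,0,0],[1,-0.11,-0.88,0,0],[1,-0.11,-0.88,0,0],[1,-0.11,-0.88,0,0],[1,-0.11,-0.88,0,0],[1,-0.11,-0.88,0,0],[1,-0.11,-0.88,0,0],[1,-0.11,-0.88,0,0],[1,-0.11,-0.88,0,0]])

```text
time: 4.35
tool_pos: [486.1, -182.0, 226.8]
tcp_rot: [3.142, 0.0, -3.089]
contact_force: [-0.3, 1.0, -0.3]
grip_width: 91.4
```

Emit:
servo_tool(series=[[1,-0.13,-0.88,0.3,0],[1,-0.13,-0.88,0.7,0],[1,-0.13,-0.88,0.8,0],[1,0,0,0,0]])

```text
time: 4.85
tool_pos: [510.5, -312.7, 132.3]
tcp_rot: [3.137, -0.005, -3.092]
contact_force: [-0.6, -0.0, -0.5]
grip_width: 91.7
```

```bash
python3 - <<'E'
from h import *
st()
im,M=snap('wrist','w1')
for l in ['tool_grip','tool_tip']: print(find(M,'wrist',l))
P=lambda p:proj(M,np.array(p,float)).round(0)
print(P([497,-313.5,33]),P([377,-323,4.5]))
E
```

```text
{'time': 4.85, 'tool_pos': [510.532, -312.741, 132.275], 'tcp_rot': [3.137, -0.005, -3.092], 'contact_force': [-0.646, -0.027, -0.528], 'moment': [0.052, 0.055, -0.059], 'grip_width': 91.703}
[(0.72, [500.1, -312.0, 19.7])]
[(0.92, [379.6, -323.8, 4.8])]
[257. 183.] [252.  38.]
```

View pics/w1.png

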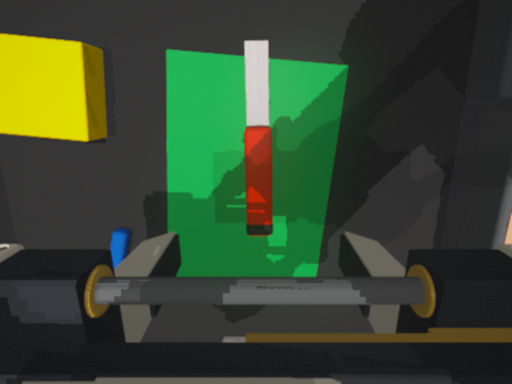

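Emit:
servo_tool(series=[[1,-0.06,0.01,0.7,0],[1,0,0,0.8,0],[1,0,0,0.6,0],[1,0,0,0.3,0],[1,0,0,0.12,0],[1,0,0,0,0],[0,0,0,0,0],[0,0,0,0,0],[0,0,0,0,0],[0,0,0,0,0],[0,0,0,0,0],[0,0,0,0,0]])

```text
time: 6.5
tool_pos: [515.3, -310.6, 10.7]
tcp_rot: [3.141, -0.0, -3.089]
contact_force: [-0.3, -0.7, 1.1]
grip_width: 36.6
```

Emit:
servo_tool(series=[[0.45,0.02,-0.03,0.1,0],[0.45,0,0,0,0]])

```text
time: 6.75
tool_pos: [514.0, -312.0, 5.1]
tcp_rot: [3.141, -0.001, -3.089]
contact_force: [0.4, 0.3, 0.4]
grip_width: 41.2
```

Emit:
servo_tool(series=[[0,0,0,0,0],[0,0,0,0,0],[0,0,0,0,0],[0,0,0,0,0],[0,0,0,0,0]])

```text
time: 7.38
tool_pos: [514.4, -312.2, 5.7]
tcp_rot: [-3.142, 0.0, -3.089]
contact_force: [-0.1, -0.3, -0.0]
grip_width: 24.0
```

Emit:
servo_tool(series=[[0,0,0,-0.5,0],[0,0,0,-0.9,0],[0,0,0.3,-0.5,0],[0,-0.2,0.85,-0.2,0],[0,-0.2,0.85,-0.2,0],[0,-0.2,0.85,-0.2,0],[0,-0.2,0.85,-0.2,0],[0,-0.2,0.85,-0.1,0],[0,-0.2,0.85,-0.1,0],[0,-0.2,0.85,-0.1,0],[0,-0.2,0.85,-0.1,0],[0,-0.2,0.85,-0.1,0],[0,-0.2,0.85,0,0],[0,0,0,0,0.1],[0,0,0,0,0.1],[0,0,0,0,0.1],[0,0,0,0,0.1],[0,0,0,0,0.1],[0,0,0,0,0.1],[0,0,0,0,0.1]])

```text
time: 9.88
tool_pos: [590.8, 132.5, 165.4]
tcp_rot: [-3.141, -0.0, 2.089]
contact_force: [0.3, 0.2, -1.2]
grip_width: 24.0
```

Emit:
servo_tool(series=[[0,0,0,0,0.1],[0,0,0,0,0.1],[0,0,0,0,0.09],[0,0,0,0,0]])

```text
time: 10.38
tool_pos: [590.8, 132.5, 165.4]
tcp_rot: [-3.141, -0.0, 1.64]
contact_force: [-0.0, 0.9, -1.3]
grip_width: 23.8
```

```bash
python3 - <<'E'
from h import *
st()
for c in ['scene','wrist']:
    im,M=snap(c,c+'2')
    for l in ['tool_grip','tool_tip','hood','cover_lip','register']: print(c,l,find(M,c,l))
cv2.imwrite('pics/s2a.png',cv2.resize(cv2.imread('pics/scene2.png')[120:300,190:400],(700,600),interpolation=cv2.INTER_CUBIC))
E
```

```text
{'time': 10.375, 'tool_pos': [590.84, 132.46, 165.42], 'tcp_rot': [-3.141, -0.0, 1.64], 'contact_force': [-0.006, 0.926, -1.335], 'moment': [-0.162, 0.049, 0.006], 'grip_width': 23.769}
scene tool_grip [(0.4, [591.6, 3.9, 95.4])]
scene tool_tip [(0.6, [578.4, 267.7, 168.4])]
scene hood [(0.85, [595.7, 4.7, 95.2])]
scene cover_lip [(0.93, [231.0, -534.6, 17.5]), (0.66, [549.7, -1.9, 85.7]), (0.66, [271.7, -230.4, 19.4])]
scene register [(0.88, [481.5, -6.9, -2.5])]
wrist tool_grip [(0.85, [589.5, 149.9, 181.9])]
wrist tool_tip []
wrist hood [(0.67, [595.2, 2.3, 95.7])]
wrist cover_lip []
wrist register []
```

View pics/s2a.png

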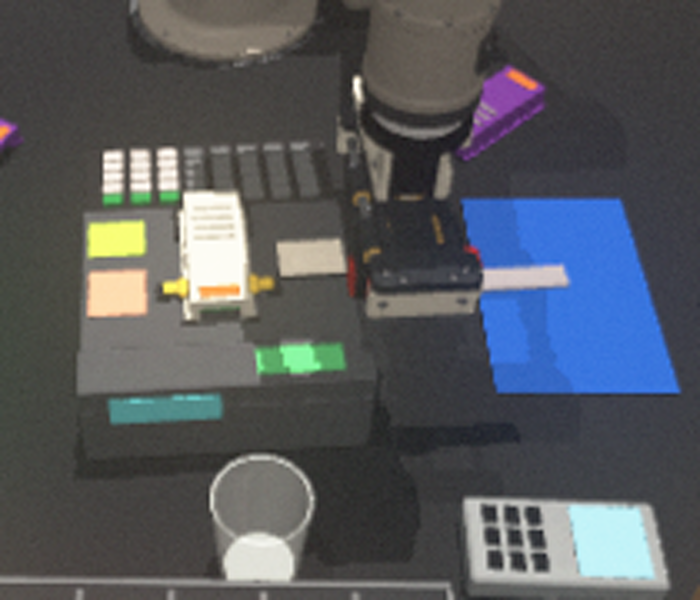

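View pics/wrist2.png

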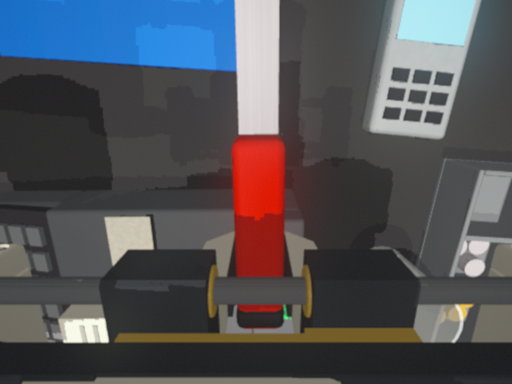

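Emit:
servo_tool(series=[[0,0.13,0.15,0.2,0],[0,0.14,0.15,0.5,0],[0,0,0,0.4,0],[0,0,0,0.1,0],[0,0,0,0.08,0],[0,0,0,0,0]])

```text
time: 11.72
tool_pos: [605.5, 147.1, 102.1]
tcp_rot: [3.141, -0.0, 1.639]
contact_force: [-0.9, -1.8, -1.6]
grip_width: 23.4
```

Emit:
servo_tool(series=[[0,0,0,0.08,0],[0,0.03,0,0.08,0],[0,0.03,0,0.08,0],[0,0,0,0,0]])

```text
time: 12.22
tool_pos: [605.9, 150.4, 91.7]
tcp_rot: [3.138, -0.0, 1.639]
contact_force: [-1.6, 0.1, 7.6]
grip_width: 23.6
```

Emit:
servo_tool(series=[[0,0.03,0,0.08,0],[0,0.04,0,0.08,0],[0,0,0,0,0]])

```text
time: 12.6
tool_pos: [606.2, 153.8, 83.9]
tcp_rot: [3.137, -0.0, 1.639]
contact_force: [-0.3, -1.1, 7.1]
grip_width: 24.0
```

```bash
python3 - <<'E'
from h import *
st()
for c in ['scene','wrist']:
    im,M=snap(c,c+'3')
    for l in ['tool_grip','tool_tip']: print(c,l,find(M,c,l))
cv2.imwrite('pics/s3a.png',cv2.resize(cv2.imread('pics/scene3.png')[120:300,190:400],(700,600),interpolation=cv2.INTER_CUBIC))
E
```

```text
{'time': 12.6, 'tool_pos': [606.153, 153.76, 83.874], 'tcp_rot': [3.137, -0.0, 1.639], 'contact_force': [-0.266, -1.149, 7.109], 'moment': [-0.245, 0.033, -0.04], 'grip_width': 24.002}
scene tool_grip [(0.19, [481.2, -4.8, 72.9])]
scene tool_tip [(0.72, [596.0, 271.5, 35.1])]
wrist tool_grip [(0.97, [605.6, 169.8, 94.4])]
wrist tool_tip [(0.61, [601.1, 268.2, 31.9])]
```

View pics/s3a.png

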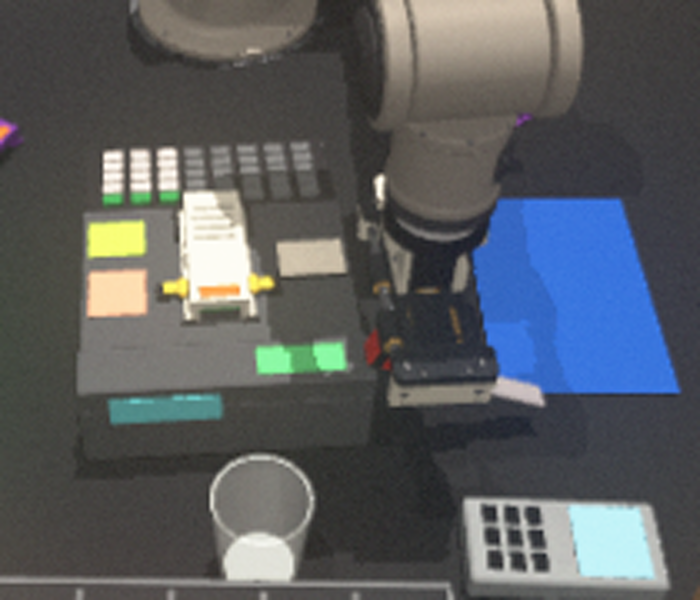

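View pics/wrist3.png

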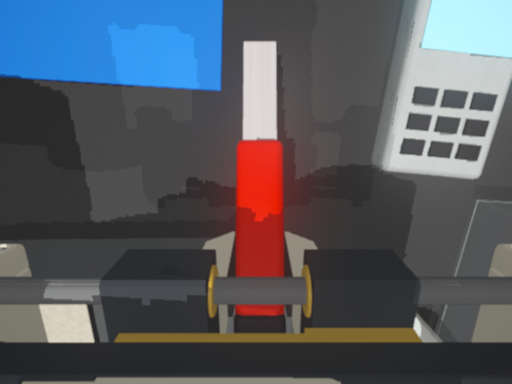

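Emit:
servo_tool(series=[[0,0.02,0,0.05,0],[0,0,0,0,0]])

```text
time: 13.15
tool_pos: [606.4, 154.7, 81.6]
tcp_rot: [3.136, -0.0, 1.639]
contact_force: [0.1, 0.7, 8.2]
grip_width: 23.8
```

```bash
python3 - <<'E'
from h import *
st()
for c in ['scene','wrist']:
    im,M=snap(c,c+'4')
    for l in ['tool_grip','tool_tip']: print(c,l,find(M,c,l))
    if c=='wrist': np.savez('m4.npz',**{k:np.array(v) for k,v in M.items()})
cv2.imwrite('pics/w4a.png',cv2.resize(cv2.imread('pics/wrist4.png')[20:180,200:320],(450,600),interpolation=cv2.INTER_CUBIC))
o=bot.get_obs(); R=Ro.from_euler('xyz',o['tcp_rot']).as_matrix(); t=np.array(o['tool_pos'])
G=t-19*R[:,2]; x=R[:,0]; up=-R[:,2]; yy=R[:,1]
for th in (20,23,26,29):
    a=np.radians(th); u=np.cos(a)*x-np.sin(a)*up; n=np.sin(a)*x+np.cos(a)*up
    tip=G+136*u-20.2*n
    c=lambda s,h,b: (G+(s)*u+(h)*n+b*yy)
    print(th,tip.round(0),'tipL/R',proj(M,c(136,-18.7,10)).round(0),proj(M,c(136,-18.7,-10)).round(0),'front handle top',proj(M,c(66,8.3,0)).round(0),'bladeroot',proj(M,c(66,-18.7,0)).round(0))
E
```

```text
{'time': 13.15, 'tool_pos': [606.367, 154.723, 81.63], 'tcp_rot': [3.136, -0.0, 1.639], 'contact_force': [0.121, 0.741, 8.168], 'moment': [-0.38, 0.049, 0.036], 'grip_width': 23.76}
scene tool_grip []
scene tool_tip [(0.51, [599.1, 265.5, 25.9])]
wrist tool_grip [(0.68, [608.0, 169.7, 91.9])]
wrist tool_tip [(0.68, [598.1, 266.4, 23.4])]
20 [598. 275.  35.] tipL/R [277.  35.] [243.  35.] front handle top [260. 139.] bladeroot [260. 150.]
23 [599. 272.  29.] tipL/R [276.  43.] [244.  43.] front handle top [260. 140.] bladeroot [260. 153.]
26 [599. 268.  23.] tipL/R [275.  51.] [244.  51.] front handle top [260. 141.] bladeroot [260. 156.]
29 [599. 264.  17.] tipL/R [275.  60.] [245.  60.] front handle top [260. 143.] bladeroot [260. 159.]
```

View pics/w4a.png

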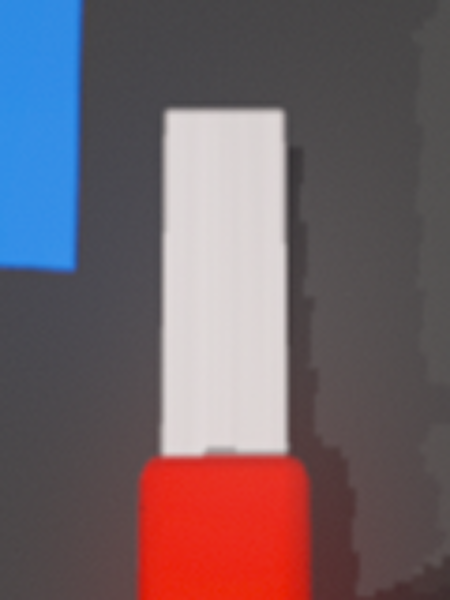

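Emit:
servo_tool(series=[[0,0,0,-0.4,0],[0,0,0,-0.8,0],[0,0,0,-0.9,0],[0,-0.68,0.33,0,0],[0,-0.68,0.33,0,0],[0,-0.68,0.33,0,0],[0,-0.68,0.33,0,0],[0,-0.68,0.33,0,-0.09],[0,0,0,0,-0.09],[0,0,0,0,-0.09],[0,0,0,0,-0.09],[0,0,0,0,-0.09],[0,0,0,0,-0.1],[0,0,0,0,-0.1],[0,0,0,0,-0.1],[0,0,0,0,-0.1],[0,0,0,0,-0.1],[0,0,0,0,0]])

```text
time: 15.7
tool_pos: [698.6, -9.5, 184.3]
tcp_rot: [3.141, 0.0, 3.13]
contact_force: [-0.4, -0.0, -0.6]
grip_width: 23.9
```

```bash
python3 - <<'E'
from h import *
st()
for c in ['scene','wrist']:
    im,M=snap(c,c+'5')
    for l in ['tool_grip','tool_tip','cover_lip','hood','bay']: print(c,l,find(M,c,l))
cv2.imwrite('pics/s5a.png',cv2.resize(cv2.imread('pics/scene5.png')[120:300,190:400],(700,600),interpolation=cv2.INTER_CUBIC))
E
```

```text
{'time': 15.7, 'tool_pos': [698.58, -9.503, 184.274], 'tcp_rot': [3.141, 0.0, 3.13], 'contact_force': [-0.402, -0.02, -0.645], 'moment': [0.029, -0.063, -0.025], 'grip_width': 23.913}
scene tool_grip [(0.64, [685.5, -8.7, 193.3])]
scene tool_tip []
scene cover_lip [(0.77, [273.1, -232.3, 19.0]), (0.67, [168.4, 327.5, 13.4]), (0.6, [230.5, -535.5, 14.8])]
scene hood [(0.62, [591.9, 1.2, 94.9])]
scene bay [(0.66, [511.4, 27.3, 80.3]), (0.65, [483.4, -8.2, 71.9])]
wrist tool_grip []
wrist tool_tip [(0.87, [588.3, -9.0, 127.7])]
wrist cover_lip [(0.68, [547.1, -0.8, 79.6])]
wrist hood [(0.73, [590.7, 7.7, 95.5])]
wrist bay []
```

View pics/s5a.png

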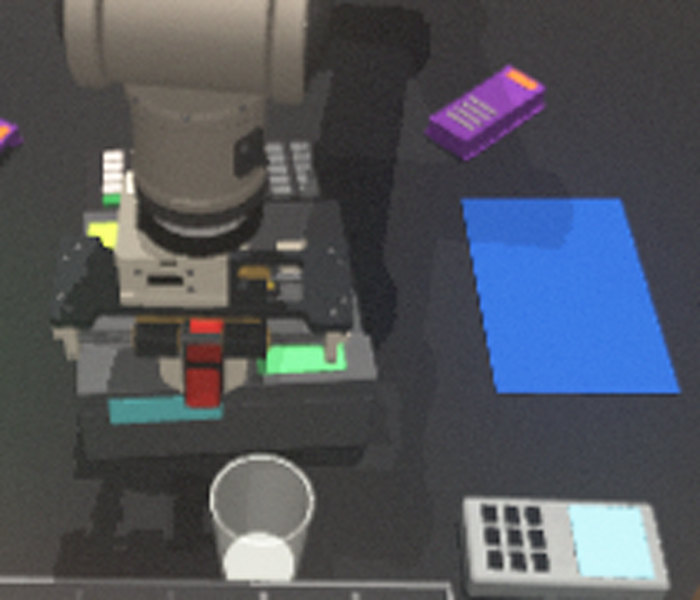

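View pics/wrist5.png

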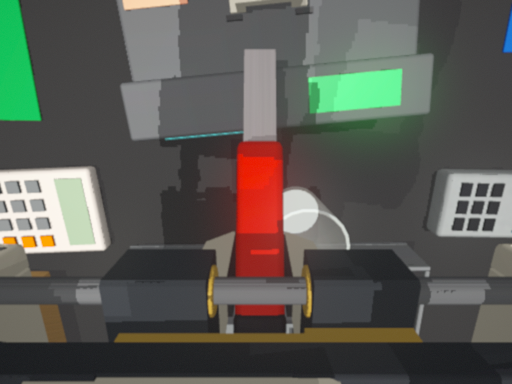

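Emit:
servo_tool(series=[[0,0,0.04,0.3,0],[0,0,0,0.26,0],[0,0.18,0,0.088,0],[0,0.18,0,0.088,0],[0,0,0,0,0]])

```text
time: 16.92
tool_pos: [679.7, -7.2, 146.0]
tcp_rot: [3.141, -0.003, 3.131]
contact_force: [0.5, -0.9, -1.2]
grip_width: 23.9
```

```bash
python3 - <<'E'
from h import *
st()
im,M=snap('wrist','wrist6')
for l in ['tool_tip','cover_lip','hood']: print(l,find(M,'wrist',l))
im,M=snap('scene','scene6')
cv2.imwrite('pics/s6a.png',cv2.resize(cv2.imread('pics/scene6.png')[150:290,190:310],(600,700),interpolation=cv2.INTER_CUBIC)[:600])
E
```

```text
{'time': 16.925, 'tool_pos': [679.668, -7.174, 146.006], 'tcp_rot': [3.141, -0.003, 3.131], 'contact_force': [0.513, -0.938, -1.248], 'moment': [0.043, -0.043, -0.032], 'grip_width': 23.936}
tool_tip [(0.67, [567.5, -5.3, 89.5])]
cover_lip [(0.94, [547.2, -0.7, 84.0])]
hood [(0.94, [590.9, 3.6, 95.4])]
```

View pics/wrist6.png

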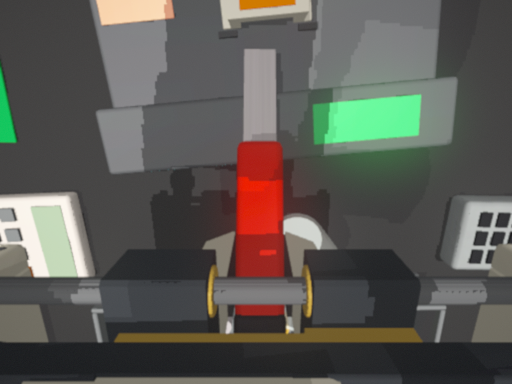

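View pics/s6a.png

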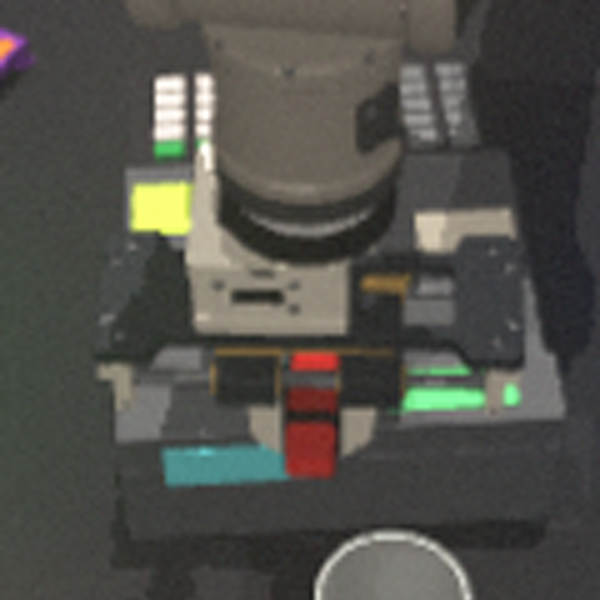

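Emit:
servo_tool(series=[[0,0.18,0.04,0.084,0],[0,0.18,0,0.084,0],[0,0.18,0,0.084,0],[0,0.1,0,0.045,0],[0,0,0,0,0]])

```text
time: 17.8
tool_pos: [648.3, -5.0, 132.6]
tcp_rot: [3.141, -0.0, 3.131]
contact_force: [1.0, 0.0, -2.0]
grip_width: 24.0
```

```bash
python3 - <<'E'
from h import *
st()
im,M=snap('wrist','wrist7')
for l in ['tool_tip','cover_lip','hood']: print(l,find(M,'wrist',l))
a=cv2.imread('pics/wrist7.png')[0:200,160:360]; cv2.imwrite('pics/w7a.png',cv2.resize(a,(600,600),interpolation=cv2.INTER_CUBIC))
E
```

```text
{'time': 17.8, 'tool_pos': [648.333, -4.997, 132.617], 'tcp_rot': [3.141, -0.0, 3.131], 'contact_force': [1.007, 0.031, -1.97], 'moment': [0.018, -0.011, 0.01], 'grip_width': 24.023}
tool_tip []
cover_lip [(0.96, [549.1, -0.9, 79.6])]
hood [(0.66, [590.6, 2.1, 95.8])]
```

View pics/w7a.png

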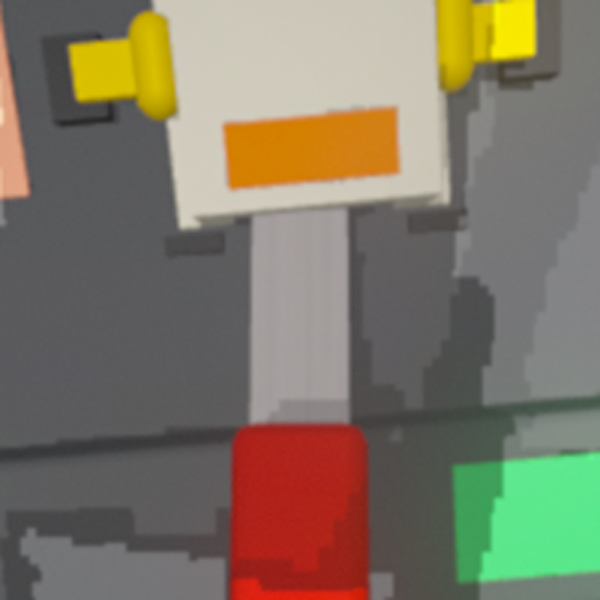

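Emit:
servo_tool(series=[[0,0.06,0,0.04,0],[0,-0.02,0,0.06,0],[0,-0.04,0,0.07,0],[0,0,0,0,0]])

```text
time: 18.5
tool_pos: [648.9, -5.0, 124.0]
tcp_rot: [3.142, 0.0, 3.131]
contact_force: [0.3, 0.8, 0.5]
grip_width: 24.0
```

Emit:
servo_tool(series=[[0,-0.05,0,0.08,0],[0,-0.05,0,0.08,0],[0,0,0,0,0]])

```text
time: 18.88
tool_pos: [654.1, -5.0, 116.1]
tcp_rot: [3.142, 0.001, 3.131]
contact_force: [1.3, 1.1, 3.4]
grip_width: 23.5
```

Emit:
servo_tool(series=[[0,-0.045,0,0.08,0],[0,-0.045,0,0.08,0],[0,0,0,0,0]])

```text
time: 19.25
tool_pos: [658.6, -5.1, 108.3]
tcp_rot: [3.142, 0.001, 3.131]
contact_force: [0.2, -0.3, 3.9]
grip_width: 23.7
```

```bash
python3 - <<'E'
from h import *
st()
im,M=snap('wrist','wrist8')
for l in ['cover_lip','hood','cover_mid','tool_grip']: print(l,find(M,'wrist',l))
a=cv2.imread('pics/wrist8.png')[0:200,160:360]; cv2.imwrite('pics/w8a.png',cv2.resize(a,(600,600),interpolation=cv2.INTER_CUBIC))
E
```

```text
{'time': 19.25, 'tool_pos': [658.613, -5.103, 108.255], 'tcp_rot': [3.142, 0.001, 3.131], 'contact_force': [0.215, -0.339, 3.908], 'moment': [0.06, 0.097, -0.011], 'grip_width': 23.739}
cover_lip [(0.85, [545.8, 1.9, 85.0])]
hood [(0.77, [593.1, 4.6, 98.0])]
cover_mid [(0.34, [592.6, 4.6, 95.1])]
tool_grip [(0.96, [643.4, -5.3, 126.8])]
```

View pics/w8a.png

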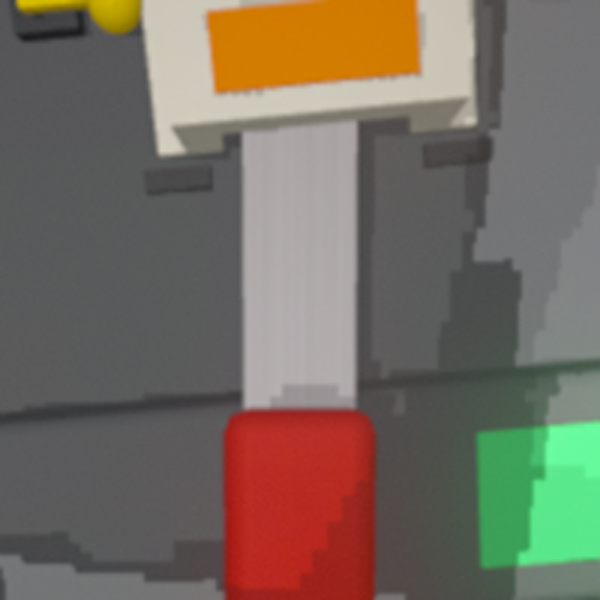

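Emit:
servo_tool(series=[[0,-0.03,0,0.08,0],[0,-0.025,0,0.08,0],[0,0,0,0,0]])

```text
time: 19.88
tool_pos: [661.5, -5.2, 100.2]
tcp_rot: [-3.142, 0.002, 3.131]
contact_force: [2.6, -0.6, 2.9]
grip_width: 23.9
```

```bash
python3 - <<'E'
from h import *
st()
im,M=snap('wrist','wrist9')
for l in ['cover_lip','hood','tool_grip']: print(l,find(M,'wrist',l))
a=cv2.imread('pics/wrist9.png')[0:200,160:360]; cv2.imwrite('pics/w9a.png',cv2.resize(a,(600,600),interpolation=cv2.INTER_CUBIC))
im,M=snap('scene','scene9')
cv2.imwrite('pics/s9a.png',cv2.resize(cv2.imread('pics/scene9.png')[170:290,190:310],(600,600),interpolation=cv2.INTER_CUBIC)[:600])
E
```

```text
{'time': 19.875, 'tool_pos': [661.522, -5.15, 100.237], 'tcp_rot': [-3.142, 0.002, 3.131], 'contact_force': [2.624, -0.626, 2.919], 'moment': [0.017, -0.109, -0.038], 'grip_width': 23.914}
cover_lip [(0.82, [546.3, 1.1, 89.6])]
hood [(0.66, [591.8, 4.8, 93.1])]
tool_grip []
```

View pics/w9a.png

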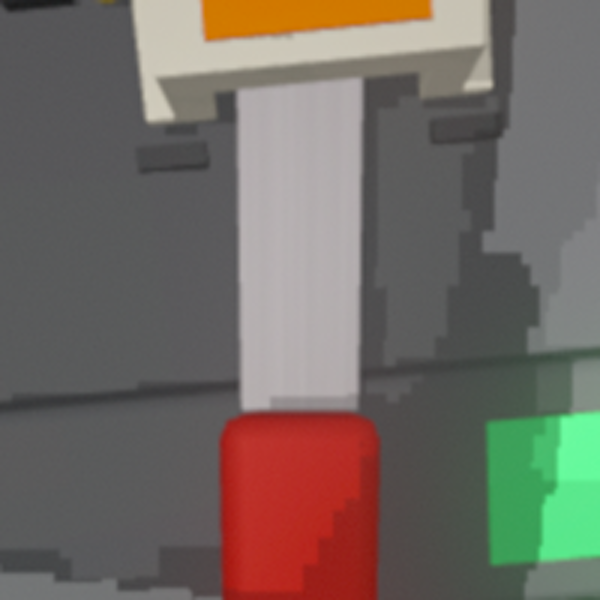

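View pics/s9a.png

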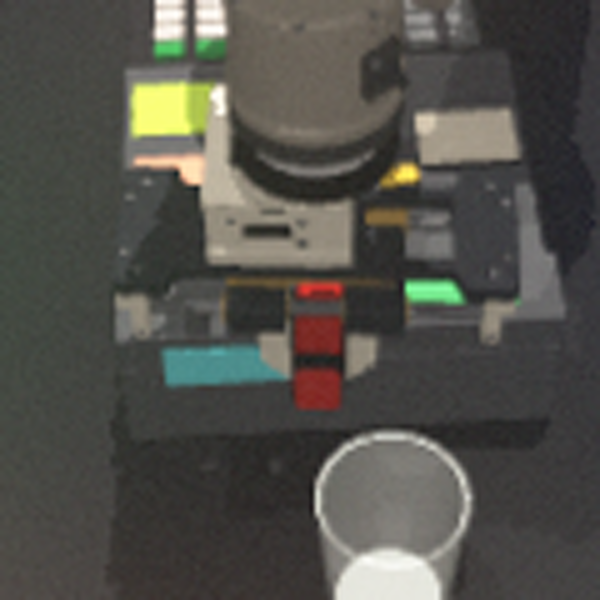

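Emit:
servo_tool(series=[[0,-0.02,0,0.08,0],[0,-0.01,0,0.08,0],[0,0,0,0,0]])

```text
time: 20.5
tool_pos: [663.2, -5.2, 92.9]
tcp_rot: [-3.142, 0.002, 3.131]
contact_force: [2.2, 0.8, 7.1]
grip_width: 24.0
```

```bash
python3 - <<'E'
from h import *
st()
im,M=snap('wrist','wrist10')
for l in ['cover_lip','hood','tool_grip']: print(l,find(M,'wrist',l))
a=cv2.imread('pics/wrist10.png')[0:200,160:360]; cv2.imwrite('pics/w10a.png',cv2.resize(a,(600,600),interpolation=cv2.INTER_CUBIC))
E
```

```text
{'time': 20.5, 'tool_pos': [663.175, -5.159, 92.883], 'tcp_rot': [-3.142, 0.002, 3.131], 'contact_force': [2.23, 0.809, 7.118], 'moment': [-0.019, -0.256, -0.03], 'grip_width': 23.964}
cover_lip [(0.84, [545.1, -1.6, 100.9])]
hood [(0.98, [594.2, 3.5, 96.5])]
tool_grip [(0.98, [647.8, -1.7, 115.7])]
```

View pics/w10a.png

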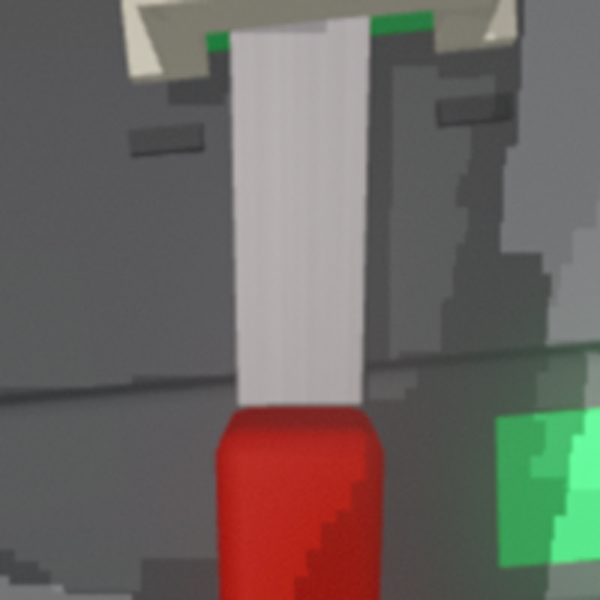

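Emit:
servo_tool(series=[[0,-0.01,0,0.06,0],[0,0,0,0.06,0],[0,0,0,0,0]])

```text
time: 21.08
tool_pos: [664.9, -5.2, 88.7]
tcp_rot: [-3.141, 0.006, 3.131]
contact_force: [3.2, 0.5, 13.6]
grip_width: 23.9
```

```bash
python3 - <<'E'
from h import *
st()
im,M=snap('wrist','wrist11')
for l in ['cover_lip','hood','tool_grip']: print(l,find(M,'wrist',l))
im,M=snap('scene','scene11'); 
for l in ['cover_lip','tumbler','tool_grip']: print(l,find(M,'scene',l))
cv2.imwrite('pics/s11a.png',cv2.resize(cv2.imread('pics/scene11.png')[170:290,190:310],(600,600),interpolation=cv2.INTER_CUBIC)[:600])
a=cv2.imread('pics/wrist11.png')[0:200,160:360]; cv2.imwrite('pics/w11a.png',cv2.resize(a,(600,600),interpolation=cv2.INTER_CUBIC))
E
```

```text
{'time': 21.075, 'tool_pos': [664.913, -5.203, 88.698], 'tcp_rot': [-3.141, 0.006, 3.131], 'contact_force': [3.222, 0.543, 13.605], 'moment': [0.152, -0.184, 0.017], 'grip_width': 23.904}
cover_lip []
hood [(0.81, [590.4, 5.8, 97.6])]
tool_grip [(0.85, [648.7, -0.9, 110.9])]
cover_lip [(0.94, [229.7, -535.0, 16.5]), (0.87, [273.1, -228.7, 18.0]), (0.6, [165.3, 326.7, 14.9])]
tumbler [(0.72, [732.1, 263.2, -2.3]), (0.71, [739.5, 30.3, 0.6])]
tool_grip [(0.62, [649.0, -5.4, 111.1])]
```

View pics/w11a.png

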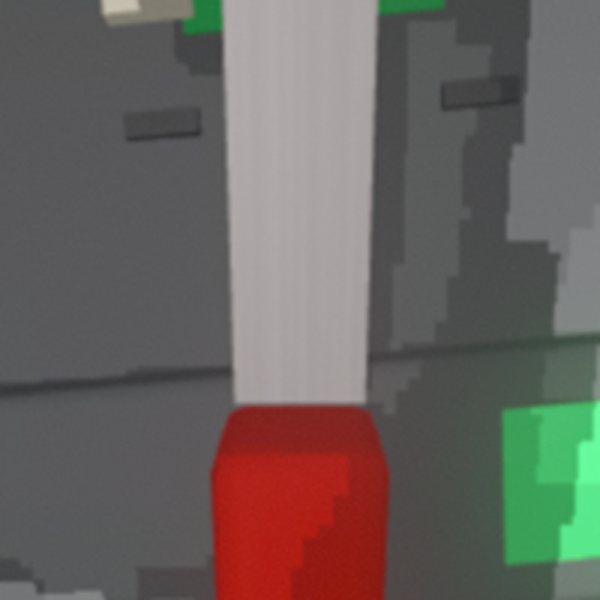

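View pics/s11a.png

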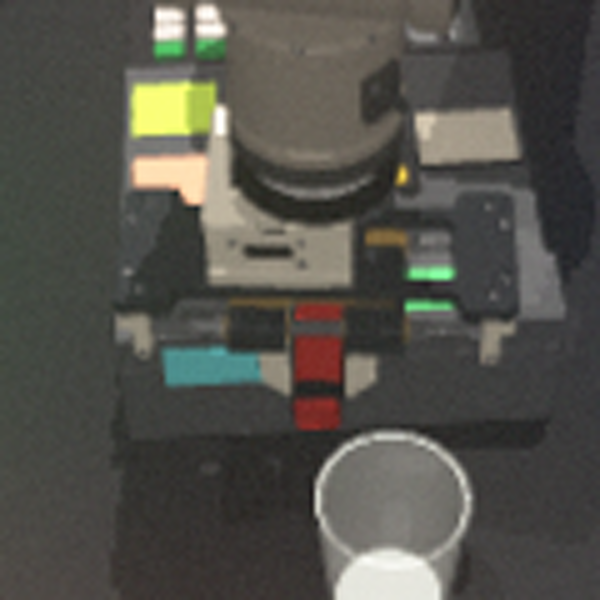

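Emit:
servo_tool(series=[[0,-0.06,-0.03,-0.04,0.015],[0,-0.1,-0.04,0,0.015],[0,-0.1,-0.06,0,0.015],[0,-0.1,-0.08,0,0],[0,0,0,0,0]])

```text
time: 22.1
tool_pos: [680.5, -17.2, 87.1]
tcp_rot: [-3.141, -0.0, 3.06]
contact_force: [2.2, -0.3, -0.6]
grip_width: 23.9
```

```bash
python3 - <<'E'
from h import *
st()
im,M=snap('wrist','wrist12')
for l in ['tumbler','hood','tool_grip','tool_tip']: print(l,find(M,'wrist',l))
a=cv2.imread('pics/wrist12.png')[0:300,110:410]; cv2.imwrite('pics/w12a.png',cv2.resize(a,(600,600),interpolation=cv2.INTER_CUBIC))
im,M=snap('scene','scene12')
cv2.imwrite('pics/s12a.png',cv2.resize(cv2.imread('pics/scene12.png')[170:290,190:310],(600,600),interpolation=cv2.INTER_CUBIC)[:600])
E
```

```text
{'time': 22.1, 'tool_pos': [680.49, -17.184, 87.128], 'tcp_rot': [-3.141, -0.0, 3.06], 'contact_force': [2.205, -0.272, -0.574], 'moment': [-0.014, -0.179, 0.016], 'grip_width': 23.879}
tumbler []
hood []
tool_grip [(0.6, [665.6, -15.9, 109.4])]
tool_tip []
```

View pics/w12a.png

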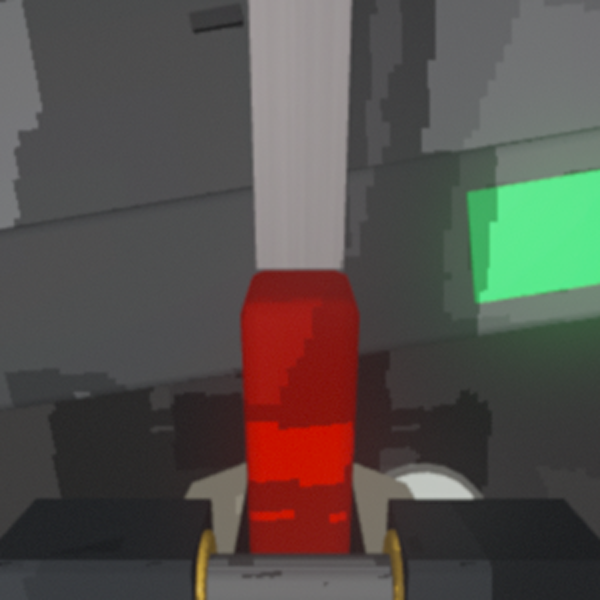

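View pics/s12a.png

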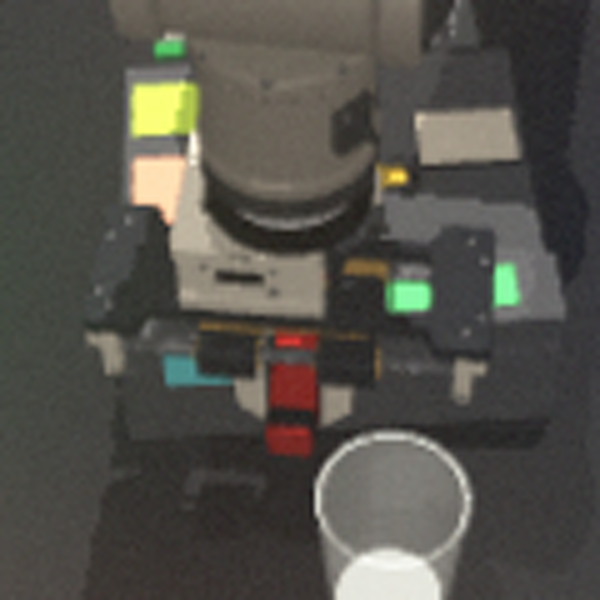

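Emit:
servo_tool(series=[[0,-0.1,-0.08,0,0],[0,-0.1,-0.08,0,0],[0,-0.1,-0.08,0,0],[0,-0.02,-0.08,-0.1,0],[0,0,-0.05,-0.5,0],[0,0,0,-0.8,0],[0,0,0,-0.6,0]])

```text
time: 23.28
tool_pos: [695.0, -36.6, 190.3]
tcp_rot: [-3.142, 0.002, 3.06]
contact_force: [0.1, -0.4, -1.5]
grip_width: 23.9
```

```bash
python3 - <<'E'
from h import *
st()
im,M=snap('wrist','wrist13')
for l in ['tumbler','hood','tool_grip','tool_tip','cover_lip']: print(l,find(M,'wrist',l))
im,M=snap('scene','scene13')
for l in ['tumbler','cover_lip','cover_mid','catch']: print(l,find(M,'scene',l))
cv2.imwrite('pics/s13a.png',cv2.resize(cv2.imread('pics/scene13.png')[170:290,190:310],(600,600),interpolation=cv2.INTER_CUBIC)[:600])
E
```

```text
{'time': 23.275, 'tool_pos': [694.984, -36.603, 190.305], 'tcp_rot': [-3.142, 0.002, 3.06], 'contact_force': [0.065, -0.42, -1.455], 'moment': [-0.014, -0.037, -0.02], 'grip_width': 23.85}
tumbler [(0.82, [743.0, 31.9, -0.4])]
hood [(0.77, [593.0, 2.7, 97.0])]
tool_grip [(0.67, [680.0, -31.0, 214.4])]
tool_tip []
cover_lip []
tumbler [(0.77, [736.2, 29.6, 0.2])]
cover_lip [(0.92, [231.1, -535.8, 15.9]), (0.68, [273.0, -235.8, 19.6]), (0.64, [164.8, 327.9, 15.6])]
cover_mid [(0.82, [208.3, 278.0, 12.4]), (0.72, [267.8, -479.3, 12.8]), (0.54, [480.3, -6.1, 91.0])]
catch [(0.93, [510.5, 28.6, 76.7])]
```

View pics/wrist13.png

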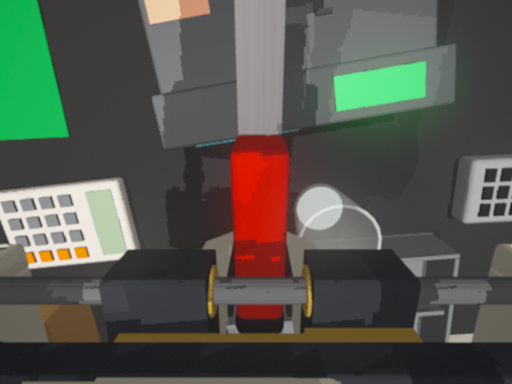

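View pics/s13a.png

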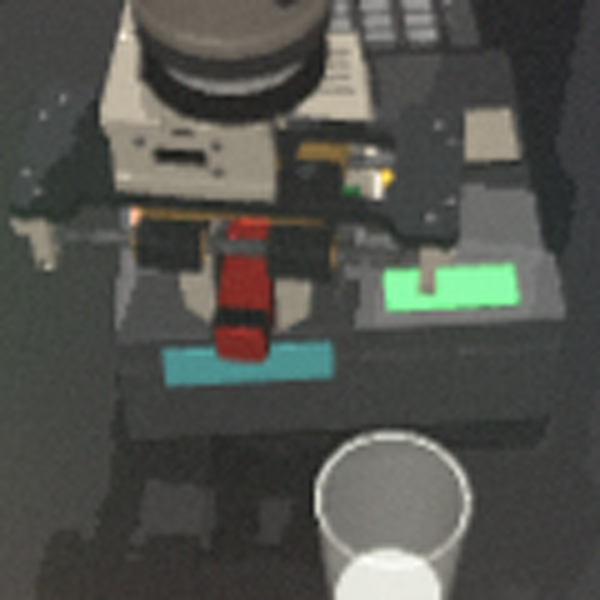

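Emit:
servo_tool(series=[[0,0.28,-0.74,0,0],[0,0.28,-0.74,0,0],[0,0.28,-0.74,0,0],[0,0.28,-0.74,0,0],[0,0.28,-0.74,0,0],[0,0.28,-0.74,0.2,0],[0,0.28,-0.74,0.5,0],[0,0.28,-0.74,0.8,0],[0,0,0,0.6,0],[0,0,0,0.4,0],[0,0,0,0,0]])

```text
time: 25.2
tool_pos: [558.0, -321.5, 61.0]
tcp_rot: [3.139, -0.004, 3.06]
contact_force: [-0.0, -0.7, -1.2]
grip_width: 23.6
```

```bash
python3 - <<'E'
from h import *
st()
im,M=snap('scene','scene14')
for l in ['tumbler','cover_lip','cover_mid','catch','tool_tip','tool_grip']: print(l,find(M,'scene',l))
cv2.imwrite('pics/s14a.png',cv2.resize(cv2.imread('pics/scene14.png')[140:290,100:310],(800,571),interpolation=cv2.INTER_CUBIC)[:600])
E
```

```text
{'time': 25.2, 'tool_pos': [558.013, -321.545, 61.035], 'tcp_rot': [3.139, -0.004, 3.06], 'contact_force': [-0.018, -0.675, -1.238], 'moment': [0.07, -0.014, 0.029], 'grip_width': 23.649}
tumbler [(0.69, [739.8, 28.0, -1.4])]
cover_lip [(0.95, [545.5, -0.5, 103.7]), (0.9, [167.0, 327.0, 14.5]), (0.74, [272.8, -233.8, 17.1])]
cover_mid [(0.97, [205.1, 278.5, 12.6]), (0.88, [242.6, -288.3, 13.8]), (0.58, [481.1, -8.0, 91.1])]
catch [(0.59, [512.5, 29.9, 75.3])]
tool_tip [(0.65, [422.3, -310.0, 85.5])]
tool_grip []
```

View pics/s14a.png

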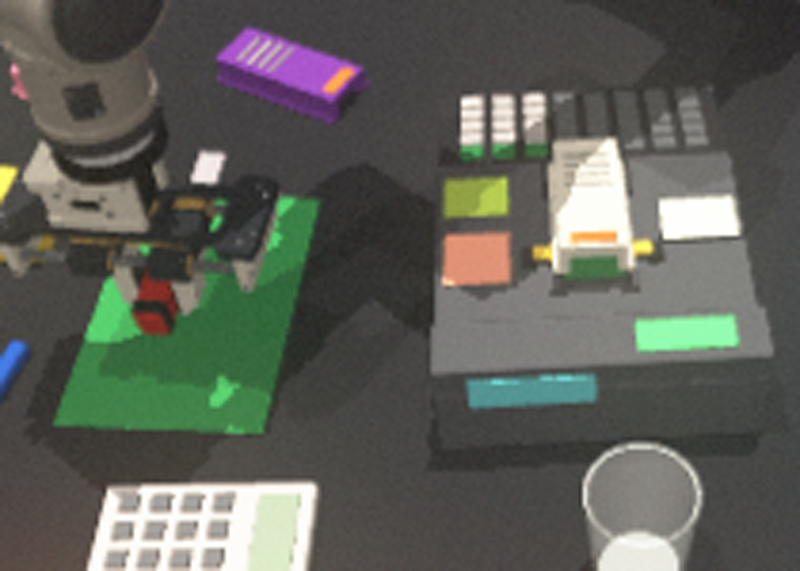

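Emit:
servo_tool(series=[[0,0,0,0.5,0],[0,0,0,0.4,0],[0,0,0,0.06,0],[0,0,0,0.05,0],[0,0,0,0.05,0],[0,0,0,0.04,0],[0,0,0,0,0]])

```text
time: 26.42
tool_pos: [559.1, -322.2, 8.2]
tcp_rot: [3.142, 0.0, 3.061]
contact_force: [0.4, -0.1, -0.8]
grip_width: 23.8
```

Emit:
servo_tool(series=[[0,0,0,0.05,0],[0,0,0,0,0]])

```text
time: 26.68
tool_pos: [559.0, -322.1, 5.3]
tcp_rot: [3.141, -0.0, 3.061]
contact_force: [0.1, 0.2, -1.2]
grip_width: 24.0
```

```bash
python3 - <<'E'
from h import *
st()
im,M=snap('wrist','wrist15')
for l in ['tool_grip','tool_tip']: print(l,find(M,'wrist',l))
im,M=snap('scene','scene15')
for l in ['tool_grip','tool_tip']: print(l,find(M,'scene',l))
E
```

```text
{'time': 26.675, 'tool_pos': [558.976, -322.113, 5.306], 'tcp_rot': [3.141, -0.0, 3.061], 'contact_force': [0.082, 0.163, -1.177], 'moment': [-0.026, -0.037, 0.026], 'grip_width': 23.962}
tool_grip [(0.97, [544.0, -320.3, 28.3])]
tool_tip []
tool_grip [(0.45, [541.8, -322.5, 31.5]), (0.39, [611.5, -466.4, -0.2])]
tool_tip [(0.49, [422.4, -315.0, 32.9]), (0.24, [482.8, -6.5, 91.7]), (0.2, [480.7, -3.1, -2.0])]
```

View pics/wrist15.png

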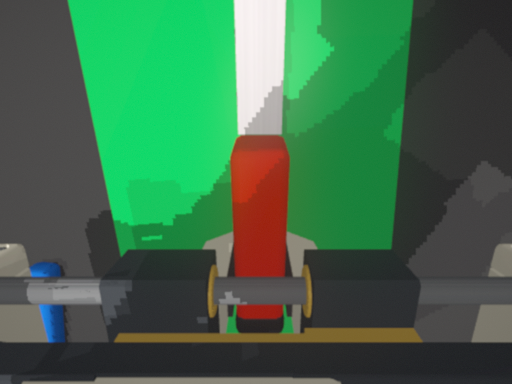

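Emit:
servo_tool(series=[[0.265,0,0,0.02,0],[0.275,0,0,0,0],[0.29,0,0,0,0],[0.31,0,0,0,0]])

```text
time: 27.48
tool_pos: [559.2, -322.3, 4.7]
tcp_rot: [-3.141, 0.0, 3.061]
contact_force: [0.4, 0.3, 0.6]
grip_width: 28.2
```

```bash
python3 - <<'E'
from h import *
st()
im,M=snap('wrist','wrist16')
for l in ['tool_grip','tool_tip']: print(l,find(M,'wrist',l))
im,M=snap('scene','scene16')
for l in ['tool_grip','tool_tip']: print(l,find(M,'scene',l))
E
```

```text
{'time': 27.475, 'tool_pos': [559.235, -322.278, 4.707], 'tcp_rot': [-3.141, 0.0, 3.061], 'contact_force': [0.419, 0.29, 0.598], 'moment': [0.032, -0.013, -0.035], 'grip_width': 28.247}
tool_grip [(0.94, [543.6, -319.5, 18.8])]
tool_tip []
tool_grip [(0.68, [543.1, -318.8, 20.0])]
tool_tip [(0.69, [421.5, -312.3, 8.7]), (0.62, [481.6, -4.9, -3.8])]
```

View pics/wrist16.png

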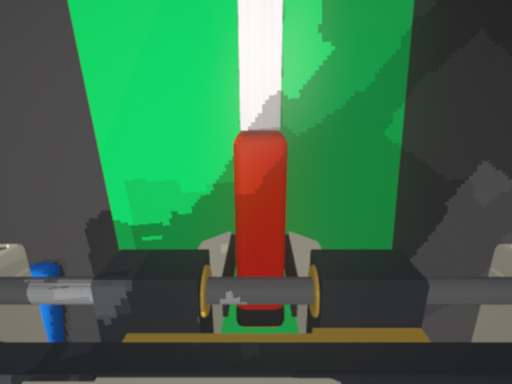

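Emit:
servo_tool(series=[[0.6,0,0,0,0],[0.6,0,0,0,0],[0.8,0,0,-0.3,0],[1,0,0,-0.8,0],[1,0,0,-0.9,0],[1,0,0,-0.9,-0.096],[1,0.14,0.8,-0.4,0],[1,0.14,0.8,0,0],[1,0.14,0.8,0,0],[1,0.14,0.8,0,0],[1,0.14,0.8,0,0],[1,0.14,0.8,0,0],[1,0.14,0.8,0,0],[1,0.14,0.8,0,0],[1,0,0,0,0]])

```text
time: 29.65
tool_pos: [480.4, -4.8, 170.7]
tcp_rot: [3.141, 0.001, -3.068]
contact_force: [-0.0, -1.0, -0.3]
grip_width: 91.8
```

```bash
python3 - <<'E'
from h import *
st()
im,M=snap('wrist','wrist17')
for l in ['cover_mid','cover_lip','catch','bay']: print(l,find(M,'wrist',l))
im,M=snap('scene','scene17')
for l in ['tool_grip','tool_tip','cover_lip']: print(l,find(M,'scene',l))
cv2.imwrite('pics/s17a.png',cv2.resize(cv2.imread('pics/scene17.png')[140:290,100:310],(800,571),interpolation=cv2.INTER_CUBIC)[:600])
E
```

```text
{'time': 29.65, 'tool_pos': [480.392, -4.838, 170.738], 'tcp_rot': [3.141, 0.001, -3.068], 'contact_force': [-0.017, -0.959, -0.283], 'moment': [0.017, -0.008, 0.0], 'grip_width': 91.85}
cover_mid [(0.58, [592.3, 3.8, 95.6])]
cover_lip [(0.72, [541.6, 2.4, 100.7])]
catch [(0.56, [514.7, 32.6, 81.3])]
bay []
tool_grip [(0.75, [543.9, -320.7, 20.2]), (0.53, [735.4, 262.8, 1.4])]
tool_tip [(0.55, [421.0, -312.2, 8.2])]
cover_lip [(0.86, [232.1, -533.8, 14.2]), (0.69, [166.3, 325.9, 10.5]), (0.61, [544.6, 0.9, 106.7])]
```

View pics/wrist17.png

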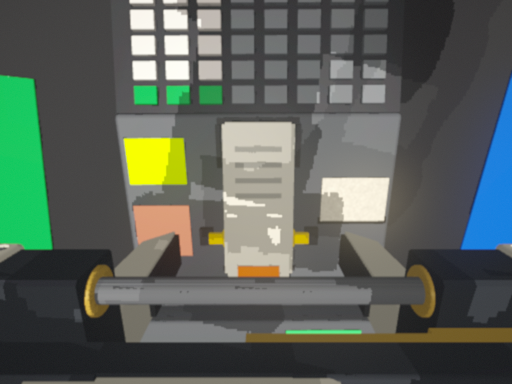

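View pics/s17a.png

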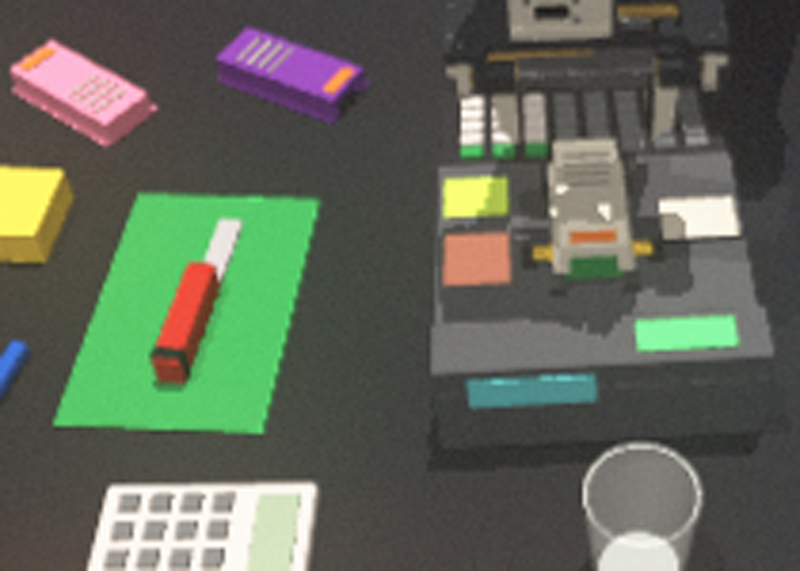

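Emit:
servo_tool(series=[[1,-0.02,0,0.5,0],[1,0,0,0.7,0],[1,0,0,0.4,0],[1,0,0,0.08,0],[1,0,0,0,0]])

```text
time: 30.72
tool_pos: [482.3, -7.0, 85.9]
tcp_rot: [-3.142, 0.0, -3.072]
contact_force: [0.5, 0.5, 0.9]
grip_width: 91.7
```

Emit:
servo_tool(series=[[0,0,0,0,0],[0,0,0,0,0],[0,0,0,0,0],[0,0,0,0,0],[0,0,0,0,0],[0,0,0,0,0]])

```text
time: 31.48
tool_pos: [482.0, -6.8, 85.6]
tcp_rot: [3.141, 0.0, -3.072]
contact_force: [-0.1, 0.2, 1.5]
grip_width: 49.8
```

Gripped at 49.8 mm. Lifting straight up, slowly at first.

Emit:
servo_tool(series=[[0,0,0,-0.1,0],[0,0,0,-0.2,0],[0,0,0,-0.5,0],[0,0,0,-0.6,0],[0,0,0,0,0]])

```text
time: 32.1
tool_pos: [483.4, -7.0, 158.0]
tcp_rot: [-3.14, 0.005, -3.072]
contact_force: [-1.2, -0.5, -1.9]
grip_width: 50.0
```

```bash
python3 - <<'E'
from h import *
st()
im,M=snap('wrist','wrist18')
for l in ['cover_mid','cover_lip','catch','bay']: print(l,find(M,'wrist',l))
im,M=snap('scene','scene18')
for l in ['cover_lip','cover_mat']: print(l,find(M,'scene',l))
cv2.imwrite('pics/s18a.png',cv2.resize(cv2.imread('pics/scene18.png')[120:290,190:400],(741,600),interpolation=cv2.INTER_CUBIC)[:600])
E
```

```text
{'time': 32.1, 'tool_pos': [483.368, -7.018, 158.024], 'tcp_rot': [-3.14, 0.005, -3.072], 'contact_force': [-1.199, -0.534, -1.89], 'moment': [0.02, 0.056, -0.055], 'grip_width': 49.965}
cover_mid [(0.72, [485.1, -4.1, 158.0])]
cover_lip []
catch []
bay []
cover_lip [(0.9, [228.9, -532.5, 15.5]), (0.79, [166.7, 327.0, 16.9]), (0.73, [271.9, -229.6, 20.7])]
cover_mat [(0.72, [451.6, 314.2, -3.1]), (0.58, [734.1, -273.0, -0.8])]
```

View pics/s18a.png

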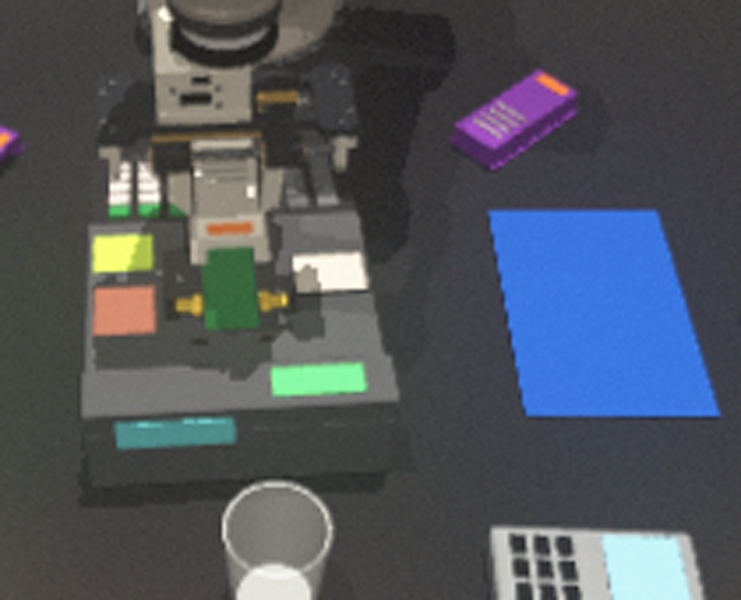

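View pics/wrist18.png

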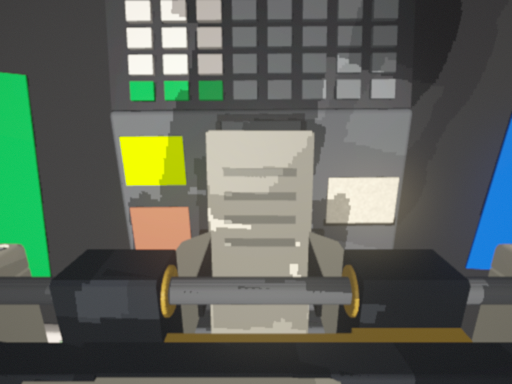

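Emit:
servo_tool(series=[[0,0.03,0.5,0,0],[0,0.03,0.8,0,0],[0,0.03,0.8,0,0],[0,0.03,0.8,0,0],[0,0.03,0.8,0,0],[0,0.03,0.8,0,0],[0,0.02,0.8,0.2,0],[0,0.01,0.8,0.5,0],[0,0,0.42,0.5,0],[0,0,0,0.6,0],[0,0,0,0.5,0],[0,0,0,0.2,0],[0,0,0,0.1,0],[0,0,0,0,0]])

```text
time: 34.25
tool_pos: [449.1, 317.8, 26.0]
tcp_rot: [3.141, 0.001, -3.072]
contact_force: [0.3, 0.3, -0.1]
grip_width: 49.6
```

Emit:
servo_tool(series=[[0,0,0,0.06,0],[0,0,0,0.06,0],[0,0,0,0.05,0],[0,0,0,0.05,0],[0,0,0,0.05,0],[0,0,0,0,0]])

```text
time: 35.0
tool_pos: [448.6, 317.6, 11.9]
tcp_rot: [-3.142, -0.0, -3.072]
contact_force: [1.0, 0.0, 0.2]
grip_width: 49.7
```

```bash
python3 - <<'E'
from h import *
st()
im,M=snap('wrist','wrist19')
for l in ['cover_mid','cover_lip']: print(l,find(M,'wrist',l))
im,M=snap('scene','scene19')
for l in ['cover_lip','cover_mid']: print(l,find(M,'scene',l))
cv2.imwrite('pics/s19a.png',cv2.resize(cv2.imread('pics/scene19.png')[120:290,290:450],(564,600),interpolation=cv2.INTER_CUBIC)[:600])
E
```

```text
{'time': 35.0, 'tool_pos': [448.617, 317.616, 11.863], 'tcp_rot': [-3.142, -0.0, -3.072], 'contact_force': [1.044, 0.019, 0.238], 'moment': [0.018, 0.049, -0.004], 'grip_width': 49.686}
cover_mid [(0.61, [446.0, 318.8, 13.6])]
cover_lip []
cover_lip [(0.97, [275.5, -232.8, 17.8]), (0.97, [231.2, -533.0, 14.7]), (0.9, [512.1, 321.9, 26.6])]
cover_mid [(0.9, [204.4, 276.1, 14.2]), (0.88, [270.7, -477.0, 13.9]), (0.63, [449.5, 315.1, 17.8])]
```

View pics/s19a.png

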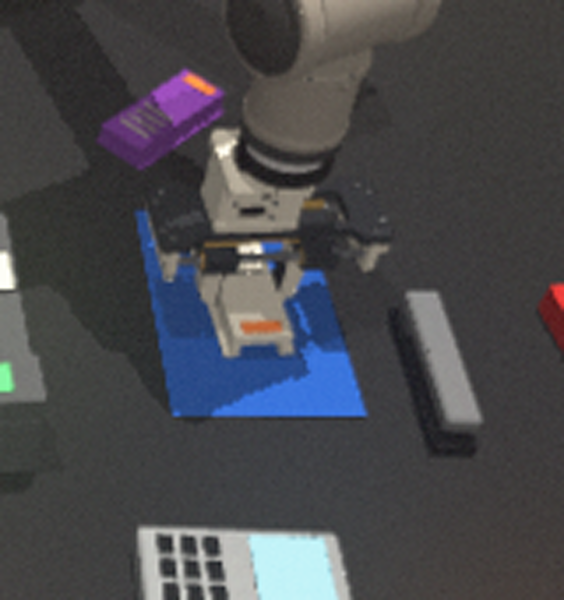

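Emit:
servo_tool(series=[[0,0,0,0.03,0],[0,0,0,0.03,0],[0,0,0,0.03,0],[0,0,0,0,0]])

```text
time: 35.8
tool_pos: [449.5, 318.0, 9.2]
tcp_rot: [3.141, 0.002, -3.072]
contact_force: [-1.9, -1.8, 11.9]
grip_width: 49.7
```

```bash
python3 - <<'E'
from h import *
st()
im,M=snap('scene','scene20')
for l in ['cover_lip','cover_mid']: print(l,find(M,'scene',l))
im,M=snap('wrist','wrist20')
for l in ['cover_mid','cover_lip']: print(l,find(M,'wrist',l))
E
```

```text
{'time': 35.8, 'tool_pos': [449.49, 318.023, 9.155], 'tcp_rot': [3.141, 0.002, -3.072], 'contact_force': [-1.905, -1.82, 11.907], 'moment': [-0.223, 0.323, 0.0], 'grip_width': 49.712}
cover_lip [(0.93, [271.8, -234.6, 17.3]), (0.87, [231.6, -534.5, 16.1]), (0.79, [513.4, 322.3, 21.6])]
cover_mid [(0.97, [244.6, -288.6, 11.4]), (0.8, [449.4, 314.9, 16.3]), (0.79, [271.2, -478.2, 13.7])]
cover_mid [(0.83, [447.1, 317.3, 10.4])]
cover_lip []
```

Emit:
servo_tool(series=[[0,0,0,-0.03,0],[0.55,0,0,0,0],[0.57,0,0,0,0],[0.62,0,0,0,0],[0.8,0,0,0,0],[1,0,0,0,0],[1,0,0,0,0]])

```text
time: 36.98
tool_pos: [448.7, 317.7, 9.1]
tcp_rot: [3.141, 0.0, -3.072]
contact_force: [0.6, 0.2, 1.1]
grip_width: 82.2
```

Emit:
servo_tool(series=[[1,0,0,-0.1,0],[1,0,0,-0.5,0],[1,0,0,-0.9,0],[1,0,0,-0.9,0],[1,0.5,0,-0.5,0],[1,0.8,0,0,0],[1,0.5,0,0,0],[1,0,0,0,0]])

```text
time: 37.98
tool_pos: [357.7, 311.4, 154.7]
tcp_rot: [3.141, 0.0, -3.07]
contact_force: [0.9, 0.0, 1.1]
grip_width: 91.4
```

```bash
python3 - <<'E'
from h import *
st()
im,M=snap('scene','scene21')
for l in ['cover_lip','cover_mid','tool_grip','tool_tip','tumbler','stapler','calculator','card_reader','note_block','marker']: print(l,find(M,'scene',l))
im,M=snap('top','top21')
for l in ['cover_lip','cover_mid','tool_grip','tool_tip']: print(l,find(M,'top',l))
cv2.imwrite('pics/s21a.png',cv2.resize(cv2.imread('pics/scene21.png')[120:330,60:460],(800,420),interpolation=cv2.INTER_CUBIC))
cv2.imwrite('pics/t21a.png',cv2.resize(cv2.imread('pics/top21.png')[50:280,30:480],(800,409),interpolation=cv2.INTER_CUBIC))
E
```

```text
{'time': 37.975, 'tool_pos': [357.69, 311.351, 154.697], 'tcp_rot': [3.141, 0.0, -3.07], 'contact_force': [0.876, 0.036, 1.057], 'moment': [0.065, 0.021, -0.029], 'grip_width': 91.418}
cover_lip [(0.91, [513.6, 324.6, 22.6]), (0.87, [165.7, 329.6, 12.6]), (0.83, [231.3, -535.5, 15.2])]
cover_mid [(0.83, [267.5, -480.0, 15.1]), (0.75, [448.3, 317.3, 15.9]), (0.75, [205.7, 273.6, 15.2])]
tool_grip [(0.98, [537.8, -321.1, 20.7]), (0.28, [591.7, 3.3, 95.5])]
tool_tip [(0.66, [421.8, -314.0, 7.6])]
tumbler [(0.95, [742.1, 29.4, -0.6]), (0.17, [591.2, 2.9, 96.9])]
stapler [(0.92, [532.1, 459.6, 1.0]), (0.3, [539.4, -321.9, 20.1])]
calculator [(0.76, [734.3, -273.1, -4.7])]
card_reader [(0.72, [731.0, 263.7, 0.5]), (0.43, [483.9, -6.1, 72.3]), (0.23, [539.6, -319.0, 21.2])]
note_block [(0.96, [426.8, -497.7, 2.4]), (0.63, [540.2, -320.6, 22.0]), (0.31, [452.8, 316.2, 0.2])]
marker [(0.54, [613.3, -465.2, -0.9])]
cover_lip [(0.93, [266.7, -231.2, 17.2]), (0.64, [508.8, 321.4, 19.5]), (0.56, [230.3, -533.1, 19.4])]
cover_mid [(0.96, [450.5, 316.9, 18.5]), (0.79, [206.0, 276.2, 13.1]), (0.74, [241.0, -284.2, 14.7])]
tool_grip [(0.59, [545.4, -321.3, 15.8])]
tool_tip [(0.63, [418.4, -312.3, 4.9]), (0.27, [543.4, -319.4, 19.0])]
```

View pics/s21a.png

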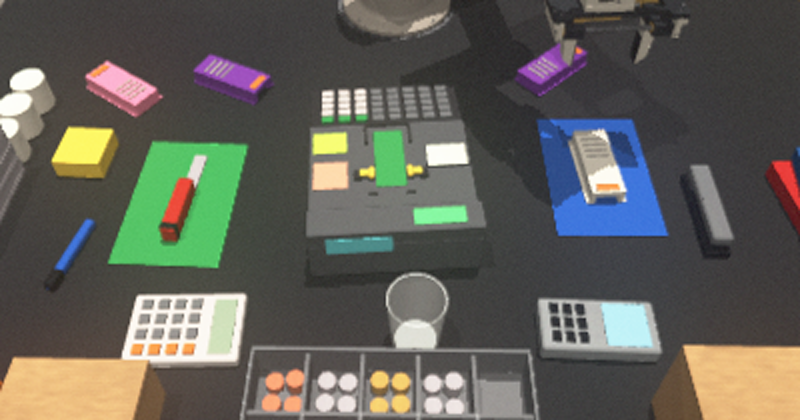

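View pics/t21a.png

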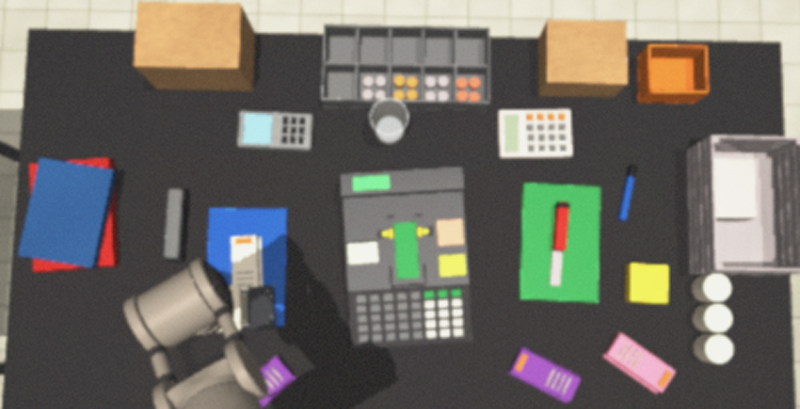

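```bash
python3 -c "
from h import *
st(); print(bot.close_job())"
```

```text
{'time': 38.775, 'tool_pos': [358.941, 311.378, 154.056], 'tcp_rot': [3.142, -0.0, -3.072], 'contact_force': [0.223, -0.223, -0.039], 'moment': [0.049, -0.007, 0.041], 'grip_width': 91.417}
the job is handed in; nothing more can be done
None
```

The job is done and handed in at 38.8 s of the 64 s allowed; the hand-in reported no verdict.

**What I did:**
- The arm could only point straight down, so I gripped the tool and pressed its handle end on the side edge of the hood. That tilted the blade to about 25°.
- I slid the blade over the hood into the notch and levered on the hood's near edge until the lip popped. It stayed about 18 mm up after I pulled the blade out.
- I drew the tool out sideways past the tumbler and laid it on the green mat.
- Only then did I grip the cover across its 50 mm, lift it straight up, press it flat on the blue mat and release it.

**Last checks:**
- **Tool:** it lies flat and wholly on the green mat.
- **Cover:** it lies right side up on the blue mat, within about 2 mm of its centre in the plane. The trained networks put its lip at 19.5 to 22.6 mm against 18 mm expected; that is about their error, and it looks flat in the pictures.
- **Other things:** the tumbler was within about 3 mm of its first reading. The rest looked undisturbed in the pictures; I had no start measurements for them.
- **Force:** the largest I read was about 14 N, while levering.

**Not as planned:** the handle had slid up in the grip while levering. When I opened the fingers slowly over the green mat, its rear end dropped a few millimetres and the blade end about 25 mm before it lay flat.

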